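Knock a stuck weld boss out of its fixture nest

TASK

A weld boss is stuck in the copper nest of the weld fixture, level with the nest's top so that nothing can be gripped. Take the yellow cranked knockout bar by its black grip, bring its foot under the fixture plate, feel its rod up into the knockout hole and push the boss up, never pressing harder than 30 N on fixture or boss, until the nest's spring plungers snap in beneath it and hold it up. Then draw the bar out from under the fixture and stand it upright on the table clear of the fixture, and stand the boss upright in the free compartment of the green tray, setting it down gently and leaving everything else where it is.

Things in the scene. Friction and masses are not known exactly. Their poses are not given: they have to be found in the camera images.
- fixture: Weld fixture fixed on the table. Origin on the table straight below the nest's centre; z up. Dark steel plate 100 (x) by 200 (y) mm (its x is the short side), underside 54, top 64 mm above the table, on two blue risers at its ends (30 mm in y, centred at y = -85 and +85 mm; 140 mm free between them, open to -x and +x). On the ends a vee block (+y) and a red clamp (-y), up to 90 mm high.
- underside (a point): Point on the nest's axis at the plate's underside, 54 mm above the table. Round it a 51 mm bottom plug sits flush in the plate; the knockout hole, 13.5 mm in diameter, goes straight up through it (10 mm thick, no lead-in). The hole was drilled 4 mm off the axis and the plug may sit turned any way, which cannot be seen: the hole's centre lies 4 mm from this point in an unknown direction.
- nest_top (a point): Centre of the nest's mouth, 88 mm above the table. The nest is a copper ring on the plate, 70 mm outside diameter (84 mm at its 3 mm foot flange), 24 mm high; its cavity is 37.5 mm in diameter and its floor is the plate's top, 64 mm above the table.
- plunger_level (a point): Point on the nest's axis, 74 mm above the table, at the height of its three radial spring plungers (hex bodies out to 46 mm, adjusters to 51 mm from the axis). Pushing the boss up against them takes some 6 to 16 N; when its underside is about 14 mm off its seat they snap in beneath it, the load drops, and they keep it there, 14 mm proud of the ring, when the rod goes down. Push it up 16 to 18 mm.
- bar_grip (a point): Centre of the black grip of the yellow C-shaped knockout bar (0.4 to 0.6 kg), which stands free on its foot; 162 mm above the foot's underside, on the rod's axis. z up, x from the spine to the open mouth of the C. Grip 28 (x) by 24 (y) by 56 (z) mm. The bar is heavier on its spine side; hold it firmly (50 N) so that it does not lean in the fingers.
- bar_rod (a point): Centre of the flat top of the bar's steel knockout rod, 12 mm in diameter, which stands up from the foot: 42 mm above the foot's underside, 120 mm straight below the grip's centre. Axes as bar_grip's.
- bar_foot (a point): Point on the rod's axis at the underside of the bar's foot. The foot is 8 mm thick, 36 mm wide (y), from x = -72 to +14 mm of this axis. It goes under the plate from the fixture's -x side, the spine staying outside, bar x along fixture x. Raised 46 mm over the table the foot strikes the plate.
- bar_arm (a point): Point on the rod's axis in the middle of the bar's top arm, which carries the grip and passes over the nest: 20 mm wide, 124 to 134 mm above the foot's underside, from x = -72 to +14 mm. The upright spine joins foot and arm: 10 by 20 mm, from x = -72 to -62 mm.
- boss_center (a point): The stuck weld boss: a plain steel cylinder 36 mm in diameter and 24 mm high, 0.19 kg, with a shallow dark bore drawn on its top and a solid underside; this point is its centre, half-way up. At the start it stands on the plate in the nest, its top level with the ring's top. z of its frame is its axis.
- tray: Green finished-parts tray fixed on the table, 230 (x) by 116 (y) by 26 mm high, walls and floor 3 mm thick, origin under its centre, parted by a cross wall into two compartments along x.
- tray_free (a point): Centre of the floor of the tray's free compartment (at tray x = -56.5 mm, 3 mm above the table); the compartment is 110 by 110 mm inside.
- boss_done_center (a point): Centre of a finished boss of the same kind, standing in the tray's other compartment; leave it alone.
- hammer: Hammer with a dark wooden handle, 270 mm, lying behind the fixture; leave it alone. Origin under its middle.
- brush: Brush with a wooden handle, 250 mm long; leave it alone. Origin under its middle.
- magnet: Red welding magnet 90 by 70 by 16 mm; leave it alone. Origin under its middle.
- angle_iron: Rusty piece of angle iron 150 by 40 by 40 mm; leave it alone. Origin under its middle.
- f_clamp: Red and steel F-clamp lying flat, 240 mm long; leave it alone. Origin under the middle of its bar.
Things that resemble listed ones, but are neither listed nor needed, are in the scene too. Leave any blue or red look-alike of the part that bears bar_grip alone.

How it is judged (in metres and radians):
On the way, in this order (a step that is already met when the one before it is completed fails the run):
1. the bar's rod stands up in the knockout hole from below (horizontal distance between bar_rod and fixture below 0.007 m and z of bar_rod in the frame of fixture above 0.057 m).
2. the rod has pushed the boss up out of its seat, the fingers not touching the boss (z of boss_center in the frame of fixture above 0.088 m and horizontal distance between boss_center and fixture below 0.004 m and horizontal distance between bar_rod and fixture below 0.007 m and z of bar_rod in the frame of fixture above 0.074 m and contact force between the fingers and boss below 0.1 N).
3. the bar is out from under the fixture and the boss stays up on the plungers (horizontal distance between bar_rod and fixture above 0.066 m and z of boss_center in the frame of fixture above 0.085 m and horizontal distance between boss_center and fixture below 0.004 m).
At the end, for the whole second after the job is handed in: The boss stands upright (within 7 degrees) on the floor of the tray's free compartment, at rest; the bar stands upright on the table (within 5 degrees), at rest, its rod more than 66 mm from the knockout hole's axis and so clear of the fixture plate (x of boss_center in the frame of tray_free between -0.045 and 0.045 m and y of boss_center in the frame of tray_free between -0.045 and 0.045 m and z of boss_center in the frame of tray_free between 0.008 and 0.016 m and angle between boss_center's own z axis and vertical below 0.12 rad and linear speed of each of boss, bar below 0.02 m/s and angle between bar_grip's own z axis and vertical below 0.08 rad and height (world z) of bar_grip between 0.157 and 0.167 m and horizontal distance between bar_rod and fixture above 0.066 m); the robot touches nothing.
It fails at once if the bar pressed on the fixture with more than 30 N (contact force between bar and fixture above 30 N).
It fails at once if the bar pressed on the boss with more than 30 N (contact force between bar and boss above 30 N).
It fails at once if the boss was dropped into the tray or slammed down in it (moving faster than 0.4 m/s just over the floor) (linear speed of boss above 0.4 m/s and z of boss_center in the frame of tray below 0.03 m and horizontal distance between boss_center and tray below 0.13 m).
It fails at once if another thing was moved by more than 20 mm (distance of any of boss_done_center, hammer, brush, magnet, angle_iron, f_clamp from where it was at the start of the episode above 0.02 m).
It also fails if it takes over 72 s, if anything falls off the work surface, if the arm or the gripper's body presses on something with over 40 N, if the wrist force passes 120 N, or if a joint passes its speed limit or range.

ROBOT

A 6-joint arm with a two-finger parallel gripper is mounted at the origin on the work surface. World frame = base frame: x ahead of the robot, y to its left, z up, the work surface at z = 0. Lengths are in mm, angles in degrees, forces in N, time in s.
With the tool pointing down it reaches from about 300 to 850 mm from the base axis. Payload 4.2 kg.
Tool frame: the origin (TCP) lies on the centre line of the jaws, within the pads' length; the fingertips stand 8 mm ahead of it and the grasp point (between the pads) lies 11 mm behind it; z points along the fingers, y is the line along which they close (so a half turn about z gives the same grasp; the last joint's range is limited). The gripper opens to 91 mm and grips with 3 to 60 N. Pads are 32 mm wide; open, the fingers measure 118 mm over their backs; the gripper's body (76 mm by 178 mm) begins 60 mm behind the grasp point.
Start: joints at [-67.437, 18.312, 89.639, -0, 72.044, -1.146], TCP at [231.207, -526.484, 221.976] pointing down, gripper open.
Joint ranges: [-177.97, 177.97], [-48.28, 115.42], [12.27, 149.76], [-77.06, 257.06], [2.81, 150.46], [-146.56, 146.56]. Speed limits (degrees/s): [147.25, 147.25, 180, 180, 180, 180].

INTERFACE

Orientations are given as [roll, pitch, yaw] about the fixed x, y, z axes, in that order (R = Rz(yaw) Ry(pitch) Rx(roll)).
In Python, from workcell import telemetry, eyes, ticket gives the robot as it stands. The module is installed in compiled form; this text tells all that it offers.
- The arm moves only by the shell command python3 -m crank 'ROWS' [OPENING] [FORCE]. ROWS is JSON, a list of rows, each an object of numbers: "dx", "dy", "dz": the shift along the world's x, y, z normalised to -1 to 1, where 1 is 80 cm; "yaw": the turn about the world's z normalised to -1 to 1, where 1 is 5 degrees. A call has 1 to 10 rows; each row shifts and turns the commanded pose from where the row before left it; what a row does not reach is not made up. A row lasts 1/8 s, in which the tool goes at most 62.5 mm and 10.7 degrees, less where a joint would pass 70% of its speed; a pose out of reach is approached as far as the arm can. A call with a number of a shift or a turn outside -1 to 1 is refused whole. A call with a gripper value outside its range is refused whole. OPENING is the opening, from 0 (shut) to 1 (fully open), set as the call begins (- or left out, the last holds). The fingers move at their own pace and stop on an object; FORCE is the grip in N (left out, the last holds). Time passes only in rows, so rows that do not move let the fingers close. It gives the time, the measured TCP pose, the force, the opening and the grip force at its end, in the units of the state.
- telemetry.state(): the state, without advancing time (a new reading comes with each control period).
- eyes.grab_frame(name): name is "scene" or "top"; returns the picture (384x512x3 uint8, red, green, blue); there is no depth.
- eyes.calibration(name): a dict with "camera_matrix" (3x3 intrinsics, pixels), "world_from_camera" (4x4, takes a point from camera to world coordinates). Camera axes: x right, y down, z forward; pixel columns grow to the right and rows downward; lengths in mm; the calibration is good to about 2 mm. A picture is of the moment at which its call begins. calibration takes no time and is no camera call.
- ticket.job_done(): hands the job in; it is judged then, once.
The state is a dict: "time_s": time; "qpos": joint angles; "qvel": joint speeds; "effort": joint torques, N m; "ee_pos": TCP position; "ee_rot": TCP orientation; "force": force on the tool from outside, world axes, zero at the start; "torque": the same for the moment, N m; "gripper_width": finger opening in mm; "gripper_force": force on a finger pad.
Only numpy, scipy, OpenCV 4.12 (cv2) and the standard library are available. Lean on these libraries where they do the work, as an engineer would, in place of code of your own. Each camera call takes 0.05 s, during which the arm holds its last target. There are 200 camera calls.

## Working session

There is one attempt and no reset: what is moved stays moved. The work goes in short steps, Python scripts to look and compute and a shell command to move; the robot and the scene stay as the last step left them, time stands still between calls to the robot, and variables do not carry over. Pictures are saved under pics/ and viewed, at most 10 in all, crops included, and the job is handed in when it is done.

```bash
mkdir -p pics; cat > h.py <<'E'
import numpy as np, cv2
from workcell import telemetry, eyes, ticket
def grab(n,f):
    im=eyes.grab_frame(n); cv2.imwrite(f,cv2.cvtColor(im,cv2.COLOR_RGB2BGR)); return im
def ray(n,u,v):
    c=eyes.calibration(n);K=np.array(c["camera_matrix"]);T=np.array(c["world_from_camera"])
    d=T[:3,:3]@np.linalg.inv(K)@[u,v,1]; return T[:3,3],d
def onz(n,u,v,z):
    o,d=ray(n,u,v); return o+d*(z-o[2])/d[2]
def proj(n,p):
    c=eyes.calibration(n);K=np.array(c["camera_matrix"]);T=np.array(c["world_from_camera"])
    q=K@(T[:3,:3].T@(np.array(p,float)-T[:3,3])); return q[:2]/q[2]
E
python3 - <<'E'
from h import *
for n in("scene","top"):
    im=grab(n,f"pics/{n}0.png"); c=eyes.calibration(n); print(n,np.round(c["camera_matrix"],1).tolist(),np.round(c["world_from_camera"],3).tolist())
s=telemetry.state();print(s)
E
```

```text
scene [[421.8, 0.0, 255.0], [0.0, 421.8, 194.2], [0.0, 0.0, 1.0]] [[0.61, 0.652, -0.449, 1220.897], [0.792, -0.51, 0.335, -507.492], [-0.011, -0.56, -0.828, 1312.803], [0.0, 0.0, 0.0, 1.0]]
top [[384.8, 0.0, 262.1], [0.0, 384.8, 194.1], [0.0, 0.0, 1.0]] [[0.017, -0.982, 0.19, 302.924], [-1.0, -0.02, -0.015, -12.289], [0.018, -0.19, -0.982, 1485.109], [0.0, 0.0, 0.0, 1.0]]
{'time_s': 0.1, 'qpos': array([-6.74364121e+01,  1.83482062e+01,  8.96991301e+01, -1.27149677e-03,
        7.20421113e+01, -1.14466398e+00]), 'qvel': array([ 0.04743048, -0.05309784, -0.2292192 ,  0.0244594 ,  0.03408517,
        0.12564983]), 'effort': array([ 7.37928513e-04, -4.13332450e+01, -2.32510114e+01,  7.29894801e-02,
        4.22338152e-02, -5.67169241e-05]), 'ee_pos': array([ 231.03808711, -526.07644369,  221.20397867]), 'ee_rot': array([-1.79910546e+02, -5.78180554e-04,  2.37086444e+01]), 'force': array([ 0.5594346 , -0.48745925,  0.16639245]), 'torque': array([ 0.02088469, -0.00726119, -0.04411434]), 'gripper_force': 0.0, 'gripper_width': 91.37664569994905}
```

View pics/scene0.png

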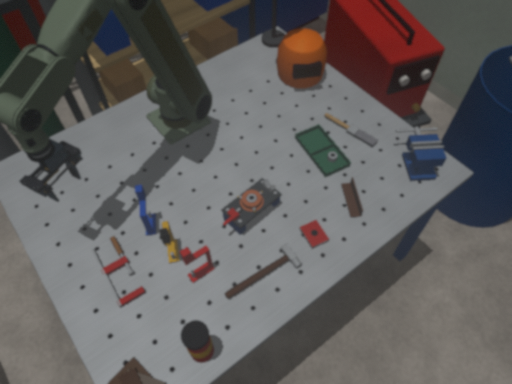

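View pics/top0.png

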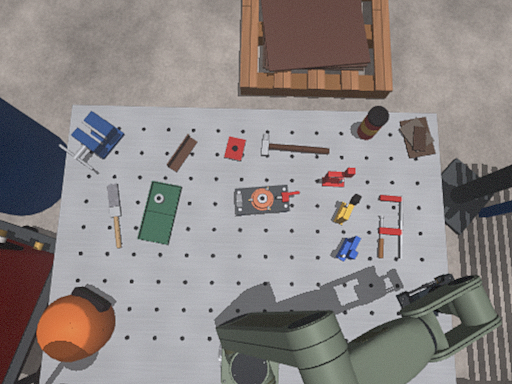

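```bash
python3 - <<'E'
import cv2,numpy as np
a=cv2.imread("pics/top0.png")[165:265,225:375]; b=cv2.imread("pics/scene0.png")[170:290,130:290]
a=cv2.resize(a,(450*800//450,int(100*800/150)),interpolation=cv2.INTER_CUBIC); cv2.imwrite("pics/topc.png",np.clip(a*1.6,0,255))
b=cv2.resize(b,(800,600),interpolation=cv2.INTER_CUBIC); cv2.imwrite("pics/scc.png",np.clip(b*1.8,0,255))
E
```

```text
[ WARN:0@0.035] global loadsave.cpp:1063 imwrite_ Unsupported depth image for selected encoder is fallbacked to CV_8U.
```

View pics/topc.png

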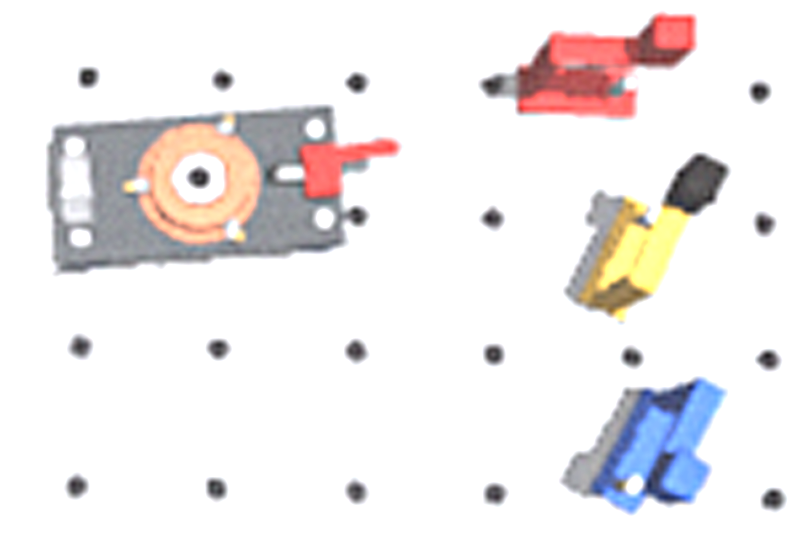

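View pics/scc.png

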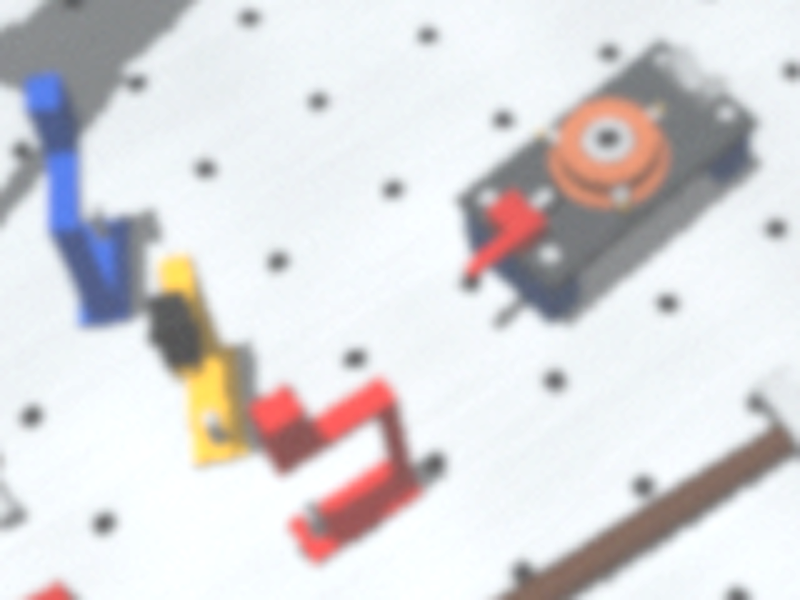

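```bash
cat > m.py <<'E'
from h import *
def tri(ua,ub):
    oa,da=ray("scene",*ua);ob,db=ray("top",*ub)
    A=np.stack([da,-db],1);t=np.linalg.lstsq(A,ob-oa,rcond=None)[0]
    p,q=oa+da*t[0],ob+db*t[1];return (p+q)/2,np.linalg.norm(p-q)
def blob(im,m,roi,k=0):
    z=np.zeros(m.shape,np.uint8);x0,y0,x1,y1=roi;z[y0:y1,x0:x1]=m[y0:y1,x0:x1]
    cs=sorted(cv2.findContours(z,cv2.RETR_EXTERNAL,cv2.CHAIN_APPROX_NONE)[0],key=cv2.contourArea)
    return cs[-1-k]
def cen(c): M=cv2.moments(c);return np.array([M["m10"],M["m01"]])/M["m00"]
def hsv(n): return cv2.cvtColor(cv2.imread(n),cv2.COLOR_BGR2HSV)
E
python3 - <<'E'
from m import *
S=hsv("pics/scene0.png");T=hsv("pics/top0.png")
blk=lambda H:(H[...,2]<60)&(H[...,1]<110)
a=blob(S,blk(S).astype(np.uint8),(155,222,177,248));b=blob(T,blk(T).astype(np.uint8),(345,190,365,207))
print("grip",cv2.contourArea(a),cv2.contourArea(b),cen(a),cen(b),tri(cen(a),cen(b)))
# copper
cu=lambda H:((H[...,0]>4)&(H[...,0]<17)&(H[...,1]>90)).astype(np.uint8)
for n,H,roi in(("scene",S,(235,185,270,215)),("top",T,(245,182,280,212))):
    c=blob(H,cu(H),roi);e=cv2.fitEllipse(c);print("cu",n,e,cv2.boundingRect(c))
    # inner boss: bright unsaturated within ring
    m=np.zeros(H.shape[:2],np.uint8);cv2.drawContours(m,[cv2.convexHull(c)],-1,1,-1);m&=(1-cu(H))
    m=cv2.morphologyEx(m,cv2.MORPH_OPEN,np.ones((3,3),np.uint8))
    d=blob(H,m,roi);e=cv2.fitEllipse(cv2.convexHull(d));print(" boss",e,onz(n,*e[0],88))
# plate edges in top
pl=((T[...,2]<125)&(T[...,1]<70)&(T[...,2]>50)).astype(np.uint8)
c=blob(T,pl,(225,170,300,230));print("plate",cv2.minAreaRect(c),[onz("top",*p,64)[:2].round(1).tolist() for p in cv2.boxPoints(cv2.minAreaRect(c))])
yl=lambda H:((H[...,0]>17)&(H[...,0]<33)&(H[...,1]>110)).astype(np.uint8)
y=blob(T,yl(T),(325,190,365,230));print("yel",y[:,0].tolist())
gr=lambda H:((H[...,0]>60)&(H[...,0]<90)&(H[...,1]>100)).astype(np.uint8)
c=blob(T,gr(T),(120,165,200,260));r=cv2.minAreaRect(c);print("tray",r,[onz("top",*p,26)[:2].round(1).tolist() for p in cv2.boxPoints(r)])
E
```

```text
grip 69.0 58.5 [164.78743961 235.80917874] [354.97150997 199.33903134] (array([ 547.21492843, -357.38773821,  162.00537755]), np.float64(2.0125265435120623))
cu scene ((251.17620849609375, 199.9541015625), (19.19155502319336, 22.238740921020508), 75.1460952758789) (240, 190, 23, 21)
 boss ((251.13002014160156, 197.59722900390625), (9.886505126953125, 11.356971740722656), 91.23054504394531) [559.537577   -30.90481622  88.        ]
cu top ((261.7491760253906, 198.91859436035156), (20.614221572875977, 21.35338592529297), 35.273529052734375) (251, 188, 23, 23)
 boss ((262.0, 198.0), (9.852294921875, 10.184040069580078), 90.0) [558.51592574 -33.13469715  88.        ]
plate ((263.17352294921875, 199.75587463378906), (27.15056037902832, 58.67281723022461), 85.60128784179688) [[597.2, 76.8], [619.1, -143.8], [515.8, -151.9], [494.6, 65.9]]
yel [[342, 202], [342, 203], [342, 204], [341, 205], [341, 206], [340, 207], [340, 208], [339, 209], [339, 210], [338, 211], [338, 212], [337, 213], [337, 214], [337, 215], [336, 216], [336, 217], [335, 218], [335, 219], [334, 220], [335, 221], [336, 221], [337, 222], [338, 222], [339, 223], [340, 223], [341, 224], [341, 223], [341, 222], [342, 221], [343, 220], [344, 220], [345, 219], [346, 219], [347, 219], [347, 218], [348, 217], [348, 216], [349, 215], [349, 214], [350, 213], [350, 212], [350, 211], [351, 210], [351, 209], [352, 208], [352, 207], [353, 206], [353, 205], [352, 204], [351, 204], [350, 204], [349, 204], [349, 205], [348, 206], [347, 207], [346, 208], [345, 208], [344, 207], [343, 206], [344, 205], [345, 204], [345, 203], [344, 203], [343, 202]]Traceback (most recent call last):
  File "<stdin>", line 20, in <module>
  File "m.py", line 9, in blob
    return cs[-1-k]
           ~~^^^^^^
IndexError: list index out of range
```

```bash
python3 - <<'E'
from m import *
S=hsv("pics/scene0.png");T=hsv("pics/top0.png")
def ang(n,pts,z):
    P=np.array([onz(n,*p,z)[:2] for p in pts]);v=cv2.fitLine(P.astype(np.float32),cv2.DIST_HUBER,0,.01,.01).ravel();return np.degrees(np.arctan2(v[1],v[0])),v[2:]
L=[(342,203),(341,205.5),(340,207.5),(339,209.5),(338,211.5),(337,214),(336,216.5),(335,218.5)]
R=[(348,216.5),(349,214.5),(350,212),(351,209.5),(352,207.5)]
print(ang("top",L,8),ang("top",R,134))
g=cv2.cvtColor(cv2.imread("pics/top0.png"),cv2.COLOR_BGR2GRAY).astype(float)
def edge(cols,r0,r1,sgn):
    o=[]
    for c in cols:
        d=np.diff(g[r0:r1,c])*sgn;i=d.argmax();w=np.clip(d[max(i-1,0):i+2],0,None);o.append((c,r0+.5+(np.arange(max(i-1,0),max(i-1,0)+len(w))*w).sum()/w.sum()))
    return o
print("far",ang("top",edge(range(240,283),182,192,-1),64),"near",ang("top",edge(range(240,286),205,219,1),64), edge(range(240,286,9),205,219,1))
print(T[210,150],T[230,165])
gr=((T[...,0]>55)&(T[...,0]<95)&(T[...,1]>60)&(T[...,2]>40)).astype(np.uint8)
c=blob(T,gr,(120,165,200,260));r=cv2.minAreaRect(c);P=np.array([onz("top",*p,26)[:2] for p in cv2.boxPoints(r)]);print("tray",r,P.round(1).tolist(),P.mean(0))
gs=((S[...,0]>55)&(S[...,0]<95)&(S[...,1]>60)&(S[...,2]>40)).astype(np.uint8)
c=blob(S,gs,(285,110,360,185));r=cv2.minAreaRect(c);P=np.array([onz("scene",*p,26)[:2] for p in cv2.boxPoints(r)]);print("tray",r,P.round(1).tolist(),P.mean(0))
E
```

```text
(np.float32(-25.04425), array([ 528.7861 , -332.91104], dtype=float32)) (np.float32(-24.43517), array([ 505.79886, -346.5377 ], dtype=float32))
far (np.float32(-84.35984), array([607.4607  , -17.293404], dtype=float32)) near (np.float32(-84.602905), array([504.30328, -38.25363], dtype=float32)) [(240, np.float64(207.89705882352942)), (249, np.float64(214.92)), (258, np.float64(213.86274509803923)), (267, np.float64(212.91584158415841)), (276, np.float64(212.88738738738738)), (285, np.float64(211.9))]
[72 75 99] [ 75  77 116]
tray ((159.1515350341797, 212.27536010742188), (30.572805404663086, 59.96160125732422), 13.448614120483398) [[408.1, 431.8], [633.7, 395.7], [608.0, 279.5], [383.6, 318.9]] [508.36636941 356.47182223]
tray ((329.458984375, 159.4508056640625), (28.168113708496094, 23.68682289123535), 50.194427490234375) [[516.6, 297.0], [503.2, 406.9], [627.0, 385.6], [636.9, 280.2]] [570.9182701  342.42507092]
```

```bash
python3 -m crank '[{"dx":0.0439,"dy":0.0235,"dz":0.02,"yaw":0.922},{"dx":0.0439,"dy":0.0235,"yaw":0.922},{"dx":0.0439,"dy":0.0235,"yaw":0.922},{"dx":0.0439,"dy":0.0235,"yaw":0.922},{"dx":0.0439,"dy":0.0235,"yaw":0.922},{"dx":0.0439,"dy":0.0235,"yaw":0.922},{"dx":0.0439,"dy":0.0235,"yaw":0.922},{"dx":0.0439,"dy":0.0235,"yaw":0.922},{"dx":0.0439,"dy":0.0235,"yaw":0.922},{}]' 0.6 50
```

```text
validation failed for argument at $[1]...
```

```bash
python3 -m crank '[{"dx":0.0439,"dy":0.0235,"dz":0.02,"yaw":0.922},{"dx":0.0439,"dy":0.0235,"dz":0,"yaw":0.922},{"dx":0.0439,"dy":0.0235,"dz":0,"yaw":0.922},{"dx":0.0439,"dy":0.0235,"dz":0,"yaw":0.922},{"dx":0.0439,"dy":0.0235,"dz":0,"yaw":0.922},{"dx":0.0439,"dy":0.0235,"dz":0,"yaw":0.922},{"dx":0.0439,"dy":0.0235,"dz":0,"yaw":0.922},{"dx":0.0439,"dy":0.0235,"dz":0,"yaw":0.922},{"dx":0.0439,"dy":0.0235,"dz":0,"yaw":0.922},{"dx":0,"dy":0,"dz":0,"yaw":0}]' 0.6 50
```

```text
time_s: 1.35
ee_pos: [549.1, -355.6, 236.8]
ee_rot: [-179.9, -0.0, 65.4]
force: [-1.5, 0.7, -0.0]
gripper_width: 54.8
gripper_force: 0.0
```

```bash
python3 - <<'E'
from m import *
t=grab("top","pics/top1.png");s=grab("scene","pics/scene1.png")
a=cv2.resize(t[160:240,310:430],(600,400),interpolation=cv2.INTER_CUBIC);b=cv2.resize(s[165:285,110:230],(400,400),interpolation=cv2.INTER_CUBIC)
p=np.zeros((400,800,3),np.uint8);p[:,:400]=a[:,:400];p[:,400:]=b
cv2.imwrite("pics/v1.png",cv2.cvtColor(cv2.convertScaleAbs(p,alpha=1.6),cv2.COLOR_RGB2BGR))
st=telemetry.state();print(st["time_s"],st["ee_pos"],st["ee_rot"],st["force"],st["gripper_width"])
print(proj("top",st["ee_pos"]),proj("scene",st["ee_pos"]))
E
```

```text
1.45 [ 546.8562153  -357.17239567  237.29127985] [-1.79906609e+02  2.41205761e-02  6.52049439e+01] [-0.56762934 -0.56007852  0.76968737] 54.98803285809323
[360.42050261 195.31227679] [159.6505618  223.49490978]
```

View pics/v1.png

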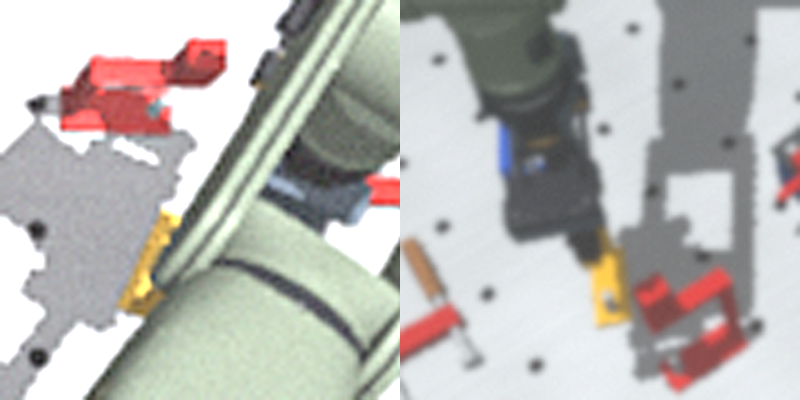

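```bash
python3 -m crank '[{"dx":0,"dy":0,"dz":-0.0155,"yaw":0},{"dx":0,"dy":0,"dz":-0.0155,"yaw":0},{"dx":0,"dy":0,"dz":-0.0155,"yaw":0},{"dx":0,"dy":0,"dz":-0.0155,"yaw":0},{"dx":0,"dy":0,"dz":-0.0155,"yaw":0},{"dx":0,"dy":0,"dz":-0.0155,"yaw":0},{"dx":0,"dy":0,"dz":-0.0155,"yaw":0},{"dx":0,"dy":0,"dz":0,"yaw":0}]'; python3 -m crank '[{"dx":0,"dy":0,"dz":0,"yaw":0},{"dx":0,"dy":0,"dz":0,"yaw":0},{"dx":0,"dy":0,"dz":0,"yaw":0},{"dx":0,"dy":0,"dz":0,"yaw":0},{"dx":0,"dy":0,"dz":0,"yaw":0}]' 0.2 50
```

```text
time_s: 2.45
ee_pos: [546.7, -356.9, 149.8]
ee_rot: [-179.9, -0.0, 65.2]
force: [-1.1, -0.1, -0.0]
gripper_width: 54.7
gripper_force: 0.0
time_s: 3.08
ee_pos: [547.8, -357.7, 151.6]
ee_rot: [179.9, 0.0, 65.2]
force: [1.9, -1.3, 1.2]
gripper_width: 27.7
gripper_force: 50.0
```

```bash
python3 -m crank '[{"dx":0,"dy":0,"dz":0.02,"yaw":0},{"dx":0,"dy":0,"dz":0.04,"yaw":0},{"dx":-0.013,"dy":0.0494,"dz":0,"yaw":0.758},{"dx":-0.013,"dy":0.0494,"dz":0,"yaw":0.758},{"dx":-0.013,"dy":0.0494,"dz":0,"yaw":0.758},{"dx":-0.013,"dy":0.0494,"dz":0,"yaw":0.758},{"dx":-0.013,"dy":0.0494,"dz":0,"yaw":0.758},{"dx":-0.013,"dy":0.0494,"dz":0,"yaw":0.758},{"dx":-0.013,"dy":0.0494,"dz":0,"yaw":0.758},{"dx":-0.013,"dy":0.0494,"dz":0,"yaw":0.758}]'; python3 - <<'E'
from m import *
t=grab("top","pics/top2.png");s=grab("scene","pics/scene2.png")
q=[]
for i in range(4):
    st=telemetry.state();q.append(np.r_[st["ee_pos"],st["force"],st["ee_rot"]]);eyes.grab_frame("top")
print(np.mean(q,0).round(2),np.std(q,0).round(2),st["torque"])
x=np.hstack([cv2.resize(t[150:250,225:325],(400,400),interpolation=cv2.INTER_CUBIC),cv2.resize(s[150:270,170:290],(400,400),interpolation=cv2.INTER_CUBIC)])
cv2.imwrite("pics/v2.png",cv2.cvtColor(cv2.convertScaleAbs(x,alpha=1.6),cv2.COLOR_RGB2BGR))
E
```

```text
time_s: 4.32
ee_pos: [462.9, -39.8, 199.3]
ee_rot: [-179.9, -0.0, 95.6]
force: [0.8, -0.1, -5.8]
gripper_width: 27.8
gripper_force: 50.0
[ 4.6300e+02 -3.9880e+01  1.9935e+02  9.0000e-02 -5.8000e-01 -5.4400e+00
 -8.9930e+01 -3.0000e-02  9.5640e+01] [9.3000e-01 1.3500e+00 1.1000e-01 2.9000e-01 6.9000e-01 2.9000e-01
 1.5585e+02 8.0000e-02 7.0000e-02] [ 0.01616362 -0.2864783   0.03342806]
```

View pics/v2.png

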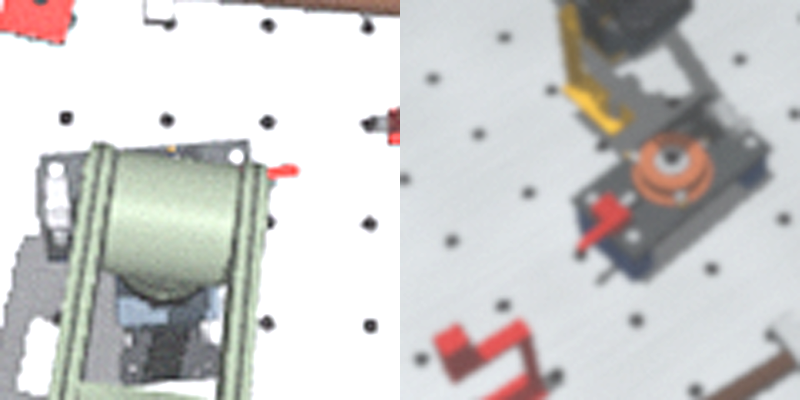

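```bash
python3 - <<'E'
from m import *
S=hsv("pics/scene2.png")
yl=((S[...,0]>15)&(S[...,0]<35)&(S[...,1]>100)).astype(np.uint8)
c=blob(S,yl,(200,140,260,200));print(c[:,0].tolist())
R=cv2.Rodrigues(np.radians([0,0,5.6]))[0];o=np.array([464,-41,48.])
for p in [(14,18,8),(14,-18,8),(14,18,0),(14,-18,0),(-62,-18,8),(-72,-18,0),(-72,-10,10),(-62,-10,10),(-62,-10,124),(-72,-10,120),(6,0,42),(-6,0,42)]: print(p,proj("scene",R@p+o).round(1))
v=cv2.resize(cv2.imread("pics/scene2.png")[140:200,195:255],(600,600),interpolation=cv2.INTER_CUBIC);cv2.imwrite("pics/v3.png",cv2.convertScaleAbs(v,alpha=2))
E
```

```text
[[220, 152], [219, 153], [219, 154], [219, 155], [219, 156], [219, 157], [219, 158], [220, 159], [220, 160], [220, 161], [220, 162], [220, 163], [220, 164], [221, 165], [221, 166], [221, 167], [221, 168], [221, 169], [221, 170], [221, 171], [222, 172], [222, 173], [221, 174], [220, 175], [220, 176], [220, 177], [220, 178], [221, 178], [222, 179], [223, 180], [224, 181], [224, 182], [225, 183], [226, 184], [227, 185], [228, 186], [229, 187], [230, 187], [231, 188], [232, 189], [233, 189], [234, 189], [235, 189], [236, 188], [237, 187], [238, 186], [238, 185], [238, 184], [237, 183], [237, 184], [236, 185], [235, 186], [234, 186], [233, 185], [232, 184], [231, 183], [231, 182], [231, 181], [231, 180], [231, 179], [231, 178], [231, 177], [230, 177], [229, 176], [228, 175], [227, 174], [226, 173], [225, 173], [224, 172], [223, 171], [222, 170], [222, 169], [222, 168], [222, 167], [222, 166], [222, 165], [222, 164], [222, 163], [222, 162], [222, 161], [223, 160], [223, 159], [223, 158], [223, 157], [222, 156], [222, 155], [222, 154], [221, 153], [221, 152]]
(14, 18, 8) [239.4 186.2]
(14, -18, 8) [232.  191.8]
(14, 18, 0) [239.5 187.4]
(14, -18, 0) [232.2 193. ]
(-62, -18, 8) [218.4 179.5]
(-72, -18, 0) [216.8 179.2]
(-72, -10, 10) [218.2 176.4]
(-62, -10, 10) [220. 178.]
(-62, -10, 124) [217.4 158.5]
(-72, -10, 120) [215.6 157.6]
(6, 0, 42) [233.8 182.2]
(-6, 0, 42) [231.6 180.2]
```

View pics/v3.png

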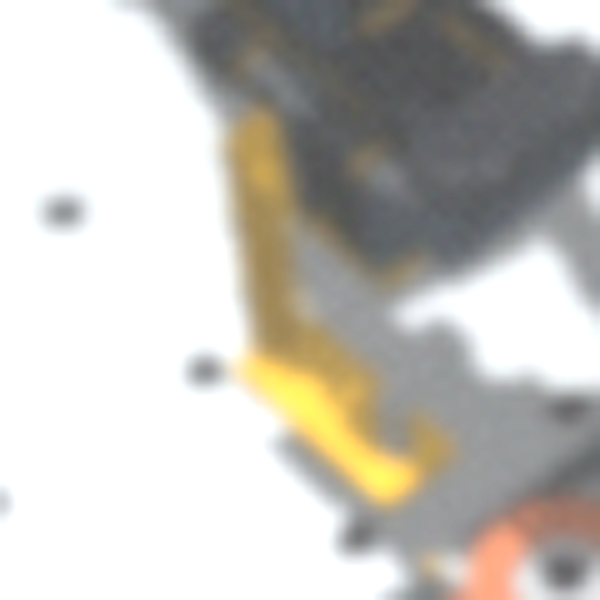

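```bash
python3 - <<'E'
from m import *
print("rod0",onz("scene",173,255.6,42))
print("corner0 (14,-18?)",onz("scene",130+245/5,170+450/5,8),onz("scene",130+195/5,170+465/5,8))
R=lambda a:cv2.Rodrigues(np.radians([0,0,a]))[0]
o=np.array([547.2,-357.4,0])
for p in [(14,18,8),(14,-18,8),(0,0,42),(-62,18,8),(0,0,190)]: q=R(-24.8)@p+o;print(p,q.round(1),proj("scene",q).round(1),proj("top",q).round(1))
# now: colour-edge at corners (v3 scale 10, off 195,140)
for uv,z in (((41,50),56),((45,45),56),((24,36.5),56)): print(onz("scene",195+uv[0],140+uv[1],z))
o=np.array([464,-41,48.])
for p in [(14,-18,8),(14,18,8),(-72,-18,8)]:print(R(5.6)@p+o)
E
```

```text
rod0 [ 558.76002568 -357.57902686   42.        ]
corner0 (14,-18?) [ 567.62714841 -346.09137166    8.        ] [ 556.30100249 -378.61769383    8.        ]
(14, 18, 8) [ 567.5 -346.9    8. ] [178.8 260.1] [341.9 201. ]
(14, -18, 8) [ 552.4 -379.6    8. ] [168.1 262.3] [350.3 205. ]
(0, 0, 42) [ 547.2 -357.4   42. ] [171.2 253.1] [346.7 204.8]
(-62, 18, 8) [ 498.5 -315.1    8. ] [176.1 240.7] [334.1 218.4]
(0, 0, 190) [ 547.2 -357.4  190. ] [162.7 231.4] [356.8 197.8]
[482.17034004 -41.60396256  56.        ]
[473.24783381 -16.96864857  56.        ]
[394.16628581 -55.33503556  56.        ]
[479.6896758 -57.5479326  56.       ]
[476.1766914 -21.7197462  56.       ]
[394.1001194  -65.94006198  56.        ]
```

```bash
python3 - <<'E'
from m import *
R=lambda a:cv2.Rodrigues(np.radians(a))[0]
def sil(o,roll,zs=(15,40,65,90,115)):
    out=[]
    for z in zs:
        P=np.array([proj("scene",R([0,0,5.6])@(R([roll,0,0])@(np.array([x,y,z])-[0,0,162])+[0,0,162])+o) for x in(-72,-62) for y in(-10,10)])
        i=P[:,0].argmin();j=P[:,0].argmax();out.append((P[i].round(1).tolist(),P[j].round(1).tolist()))
    return out
print(sil(np.array([464,-41,48.]),0));print(sil(np.array([464,-31,48.]),0));print(sil(np.array([464,-41,48.]),4))
im=cv2.imread("pics/scene2.png").astype(int)
for r in range(152,180,3):print(r,[(int(p[2]),int(p[1]),int(p[0])) for p in im[r,215:228]])
E
```

```text
[([218.1, 175.6], [224.0, 174.2]), ([217.6, 171.5], [223.5, 170.0]), ([217.0, 167.3], [223.0, 165.8]), ([216.4, 163.0], [222.5, 161.5]), ([215.8, 158.5], [222.0, 157.0])]
[([220.3, 174.2], [226.2, 172.8]), ([219.8, 170.1], [225.7, 168.7]), ([219.3, 165.9], [225.3, 164.5]), ([218.7, 161.6], [224.8, 160.1]), ([218.1, 157.1], [224.3, 155.7])]
[([220.2, 174.1], [226.1, 172.5]), ([219.3, 170.3], [225.2, 168.6]), ([218.4, 166.3], [224.4, 164.6]), ([217.5, 162.3], [223.5, 160.6]), ([216.5, 158.1], [222.6, 156.4])]
152 [(125, 128, 129), (113, 115, 114), (97, 97, 92), (88, 82, 70), (87, 77, 56), (89, 75, 48), (88, 74, 47), (76, 67, 49), (59, 57, 50), (49, 51, 49), (46, 47, 49), (46, 47, 49), (46, 47, 48)]
155 [(126, 128, 128), (117, 117, 114), (101, 96, 86), (91, 80, 58), (91, 77, 45), (93, 78, 43), (93, 77, 43), (84, 71, 43), (69, 62, 47), (54, 52, 48), (44, 45, 45), (43, 43, 43), (43, 44, 45)]
158 [(130, 132, 134), (125, 126, 126), (111, 109, 103), (93, 86, 71), (86, 74, 49), (91, 76, 46), (96, 80, 45), (92, 78, 45), (81, 70, 47), (63, 59, 48), (51, 50, 48), (43, 43, 44), (43, 43, 43)]
161 
[... 714 characters left out ...]
, 45), (84, 73, 52), (87, 80, 64), (89, 85, 75), (86, 84, 80), (79, 80, 79)]
173 [(133, 135, 138), (136, 138, 140), (136, 138, 140), (131, 132, 131), (119, 116, 110), (99, 92, 76), (85, 75, 53), (81, 70, 46), (80, 68, 44), (83, 71, 46), (87, 75, 48), (87, 75, 49), (85, 76, 56)]
176 [(81, 82, 83), (91, 91, 92), (111, 111, 105), (128, 120, 104), (136, 118, 84), (136, 113, 63), (129, 105, 51), (121, 98, 48), (112, 92, 48), (104, 86, 46), (100, 83, 46), (97, 81, 46), (93, 78, 45)]
179 [(124, 127, 128), (127, 129, 131), (128, 131, 133), (131, 131, 131), (127, 125, 121), (127, 119, 103), (134, 119, 84), (146, 122, 67), (152, 125, 57), (155, 124, 52), (153, 123, 50), (145, 117, 50), (128, 103, 47)]
```

```bash
python3 - <<'E'
from m import *
ims=[eyes.grab_frame("scene").astype(float) for _ in range(4)];im=np.mean(ims,0)
st=telemetry.state();print(st["time_s"],st["ee_pos"],st["torque"])
np.save("avg.npy",im)
R=cv2.Rodrigues(np.radians([0,0,5.6]))[0];o=np.array([464,-41,48.])
a,b=proj("scene",R@(-72,-18,0)+o),proj("scene",R@(14,-18,0)+o)
for c in range(221,233,2):
    s=im[176:200,c]-0; sat=s[:,0]-s[:,2]; i=sat.argmax(); pk=sat[i]
    k=next(j for j in range(i,23) if sat[j+1]<pk/2); r=176+k+(sat[k]-pk/2)/(sat[k]-sat[k+1])
    print(c,round(r,2),"pred",round(a[1]+(c-a[0])/(b[0]-a[0])*(b[1]-a[1]),2),sat.round().astype(int).tolist())
E
```

```text
4.825 [464.20420217 -41.82152828 199.08943244] [ 0.00221197 -0.28833525 -0.00604268]
221 181.63 pred 182.96 [46, 67, 88, 98, 90, 68, 38, 14, 2, -2, -3, -4, -4, -4, -4, -5, -4, -4, -5, -5, -5, -4, -4, -4]
223 183.66 pred 184.77 [48, 63, 82, 96, 101, 101, 89, 68, 42, 19, 4, -2, -3, -4, -4, -4, -4, -4, -5, -5, -5, -4, -5, -4]
225 185.64 pred 186.57 [44, 49, 56, 68, 85, 98, 103, 101, 92, 70, 41, 16, 2, -1, -3, -4, -4, -5, -5, -4, -4, -4, -4, -5]
227 187.57 pred 188.38 [34, 43, 46, 49, 58, 74, 88, 92, 99, 99, 89, 67, 36, 11, 1, -2, -4, -4, -4, -4, -4, -4, -4, -4]
229 189.46 pred 190.19 [12, 25, 38, 45, 48, 51, 54, 58, 68, 82, 92, 97, 87, 62, 32, 10, 1, -2, -3, -4, -4, -4, -4, -5]
231 191.28 pred 191.99 [0, 5, 14, 26, 30, 28, 26, 28, 32, 40, 60, 83, 98, 100, 85, 58, 27, 6, -1, -2, -4, -4, -4, -4]
```

```bash
python3 -m crank '[{"dx":0,"dy":0,"dz":-0.018,"yaw":0},{"dx":0,"dy":0,"dz":-0.018,"yaw":0},{"dx":0,"dy":0,"dz":-0.012,"yaw":0},{"dx":0,"dy":0,"dz":-0.006,"yaw":0},{"dx":0,"dy":0,"dz":0,"yaw":0}]'; python3 -m crank '[{"dx":0.01,"dy":0.001,"dz":0,"yaw":0},{"dx":0.02,"dy":0.0016,"dz":0,"yaw":0},{"dx":0.02,"dy":0.0016,"dz":0,"yaw":0},{"dx":0.02,"dy":0.0016,"dz":0,"yaw":0},{"dx":0.02,"dy":0.0016,"dz":0,"yaw":0},{"dx":0.02,"dy":0.0016,"dz":0,"yaw":0},{"dx":0.0086,"dy":0.0011,"dz":0,"yaw":0},{"dx":0,"dy":0,"dz":0,"yaw":0},{"dx":0,"dy":0,"dz":0,"yaw":0}]'
```

```text
time_s: 5.45
ee_pos: [463.9, -41.1, 155.6]
ee_rot: [-180.0, -0.0, 95.5]
force: [1.0, -0.0, -6.3]
gripper_width: 27.8
gripper_force: 50.0
time_s: 6.58
ee_pos: [558.3, -33.0, 155.9]
ee_rot: [-179.9, -0.0, 95.5]
force: [-0.1, 0.0, -5.1]
gripper_width: 27.7
gripper_force: 50.0
```

```bash
python3 -m crank '[{"dx":0.005,"dy":0,"dz":0.004,"yaw":0},{"dx":0,"dy":0,"dz":0.003,"yaw":0},{"dx":0,"dy":0,"dz":0.001,"yaw":0},{"dx":0,"dy":0,"dz":0,"yaw":0},{"dx":0,"dy":0,"dz":0,"yaw":0}]'; python3 -m crank '[{"dx":0,"dy":0,"dz":0.001,"yaw":0},{"dx":0,"dy":0,"dz":0,"yaw":0},{"dx":0,"dy":0,"dz":0,"yaw":0}]';  python3 -m crank '[{"dx":0,"dy":0,"dz":0.001,"yaw":0},{"dx":0,"dy":0,"dz":0,"yaw":0},{"dx":0,"dy":0,"dz":0,"yaw":0}]'
```

```text
time_s: 7.2
ee_pos: [562.8, -33.0, 162.3]
ee_rot: [-180.0, -0.0, 95.5]
force: [-0.3, 0.2, -5.0]
gripper_width: 27.8
gripper_force: 50.0
time_s: 7.58
ee_pos: [563.0, -33.1, 163.1]
ee_rot: [180.0, -0.0, 95.5]
force: [-0.1, 0.4, -4.8]
gripper_width: 27.6
gripper_force: 50.0
time_s: 7.95
ee_pos: [562.9, -33.0, 163.6]
ee_rot: [-180.0, -0.0, 95.5]
force: [0.8, 0.4, -10.0]
gripper_width: 27.7
gripper_force: 50.0
```

```bash
python3 - <<'E'
import numpy as np
pos=np.array([4.,0.]);w=[(2.6,0)]
w=[];f=1
for k in range(20):
    a=np.radians(18*k)
    rs=(2.6,3.9,5.2) if k%2==0 else (5.2,3.9,2.6)
    w+= [(r*np.cos(a),r*np.sin(a)) for r in rs]
c=np.round(pos*1.25)
for i,p in enumerate(w):
    t=np.round(np.array(p)*12.5); d=t-np.round(pos*12.5); pos=t/12.5
    print(f"{i//9}: {d[0]/1e4:g},{d[1]/1e4:g}",end=" | " if i%9<8 else f"  end {pos}\n")
E
python3 -m crank '[{"dx":0,"dy":0,"dz":0.0006,"yaw":0},{"dx":0,"dy":0,"dz":0,"yaw":0},{"dx":0,"dy":0,"dz":0,"yaw":0}]'
```

```text
0: -0.0018,0 | 0: 0.0017,0 | 0: 0.0016,0 | 0: -0.0003,0.002 | 0: -0.0016,-0.0005 | 0: -0.0015,-0.0005 | 0: -0.0005,0.0009 | 0: 0.0013,0.001 | 0: 0.0014,0.0009  end [4.24 3.04]
1: -0.0015,0.0015 | 1: -0.0009,-0.0014 | 1: -0.001,-0.0013 | 1: -0.0009,0.0005 | 1: 0.0005,0.0015 | 1: 0.0005,0.0016 | 1: -0.002,0.0003 | 1: 0,-0.0016 | 1: 0,-0.0017  end [0.   2.56]
2: -0.001,-0.0001 | 2: -0.0005,0.0015 | 2: -0.0005,0.0016 | 2: -0.0018,-0.0009 | 2: 0.0009,-0.0014 | 2: 0.001,-0.0013 | 2: -0.0007,-0.0007 | 2: -0.0013,0.001 | 2: -0.0014,0.0009  end [-4.24  3.04]
3: -0.0009,-0.0018 | 3: 0.0016,-0.0005 | 3: 0.0015,-0.0005 | 3: -0.0001,-0.001 | 3: -0.0017,0 | 3: -0.0016,0 | 3: 0.0003,-0.002 | 3: 0.0016,0.0005 | 3: 0.0015,0.0005  end [-2.48 -0.8 ]
4: 0.0005,-0.0009 | 4: -0.0013,-0.001 | 4: -0.0014,-0.0009 | 4: 0.0015,-0.0015 | 4: 0.0009,0.0014 | 4: 0.001,0.0013 | 4: 0.0009,-0.0005 | 4: -0.0005,-0.0015 | 4: -0.0005,-0.0016  end [-1.6  -4.96]
5: 0.002,-0.0003 | 5: 0,0.0016 | 5: 0,0.0017 | 5: 0.001,0.0001 | 5: 0.0005,-0.0015 | 5: 0.0005,-0.0016 | 5: 0.0018,0.0009 | 5: -0.0009,0.0014 | 5: -0.001,0.0013  end [ 1.52 -2.08]
6: 0.0007,0.0007 | 6: 0.0013,-0.001 | 6: 0.0014,-0.0009 | 6: 0.0009,0.0018 | 6: -0.0016,0.0005 | 6: -0.0015,0.0005 | time_s: 8.32
ee_pos: [562.8, -33.0, 163.7]
ee_rot: [-180.0, -0.0, 95.5]
force: [2.8, 0.0, -15.7]
gripper_width: 27.8
gripper_force: 50.0
```

```bash
python3 -m crank '[{"dx":-0.0018,"dy":0,"dz":0,"yaw":0},{"dx":0.0017,"dy":0,"dz":0,"yaw":0},{"dx":0.0016,"dy":0,"dz":0,"yaw":0},{"dx":-0.0003,"dy":0.002,"dz":0,"yaw":0},{"dx":-0.0016,"dy":-0.0005,"dz":0,"yaw":0},{"dx":-0.0015,"dy":-0.0005,"dz":0,"yaw":0},{"dx":-0.0005,"dy":0.0009,"dz":0,"yaw":0},{"dx":0.0013,"dy":0.001,"dz":0,"yaw":0},{"dx":0.0014,"dy":0.0009,"dz":0,"yaw":0}]'
```

```text
time_s: 9.45
ee_pos: [562.8, -32.0, 163.9]
ee_rot: [-179.9, 0.2, 95.6]
force: [1.8, -6.5, -22.8]
gripper_width: 27.9
gripper_force: 50.0
```

```bash
python3 -m crank '[{"dx":0,"dy":0,"dz":0,"yaw":0},{"dx":0,"dy":0,"dz":0,"yaw":0}]'
```

```text
time_s: 9.7
ee_pos: [562.8, -32.0, 163.9]
ee_rot: [-179.9, 0.2, 95.6]
force: [3.1, -7.4, -23.1]
gripper_width: 28.0
gripper_force: 50.0
```

```bash
python3 -m crank '[{"dx":0,"dy":0,"dz":-0.0008,"yaw":0},{"dx":0,"dy":0,"dz":0,"yaw":0},{"dx":0,"dy":0,"dz":0,"yaw":0}]'
```

```text
time_s: 10.07
ee_pos: [562.8, -32.0, 163.8]
ee_rot: [-179.9, 0.2, 95.6]
force: [1.9, -7.4, -21.0]
gripper_width: 27.5
gripper_force: 50.0
```

```bash
python3 -m crank '[{"dx":0,"dy":-0.0013,"dz":0,"yaw":0},{"dx":0,"dy":-0.0013,"dz":0,"yaw":0},{"dx":0,"dy":0,"dz":0,"yaw":0}]'; python3 - <<'E'
from h import *
q=[]
for i in range(6):
    eyes.grab_frame("top");s=telemetry.state();q.append(np.r_[s["ee_pos"],s["force"],s["torque"]])
print(np.mean(q,0).round(2),np.std(q,0).round(2))
E
```

```text
time_s: 10.45
ee_pos: [562.9, -32.6, 163.8]
ee_rot: [-180.0, 0.0, 95.5]
force: [1.3, -5.0, -20.2]
gripper_width: 27.8
gripper_force: 50.0
[ 5.6286e+02 -3.2520e+01  1.6379e+02  1.1200e+00 -4.9100e+00 -1.9090e+01
 -1.4100e+00 -6.0000e-01 -2.0000e-02] [0.01 0.02 0.02 0.25 0.31 0.23 0.05 0.05 0.02]
```

```bash
python3 -m crank '[{"dx":-0.002,"dy":-0.0012,"dz":-0.0003,"yaw":0},{"dx":0.0017,"dy":0,"dz":0,"yaw":0},{"dx":0.0016,"dy":0,"dz":0,"yaw":0},{"dx":-0.0003,"dy":0.002,"dz":0,"yaw":0},{"dx":-0.0016,"dy":-0.0005,"dz":0,"yaw":0},{"dx":-0.0015,"dy":-0.0005,"dz":0,"yaw":0},{"dx":-0.0005,"dy":0.0009,"dz":0,"yaw":0},{"dx":0.0013,"dy":0.001,"dz":0,"yaw":0},{"dx":0.0014,"dy":0.0009,"dz":0,"yaw":0},{"dx":0,"dy":0,"dz":0,"yaw":0}]'
```

```text
time_s: 12.0
ee_pos: [563.0, -30.3, 164.0]
ee_rot: [-180.0, 0.0, 95.5]
force: [-0.7, -4.4, -13.7]
gripper_width: 27.6
gripper_force: 50.0
```

```bash
python3 -m crank '[{"dx":-0.0015,"dy":0.0015,"dz":0,"yaw":0},{"dx":-0.0009,"dy":-0.0014,"dz":0,"yaw":0},{"dx":-0.001,"dy":-0.0013,"dz":0,"yaw":0},{"dx":-0.0009,"dy":0.0005,"dz":0,"yaw":0},{"dx":0.0005,"dy":0.0015,"dz":0,"yaw":0},{"dx":0.0005,"dy":0.0016,"dz":0,"yaw":0},{"dx":-0.002,"dy":0.0003,"dz":0,"yaw":0},{"dx":0,"dy":-0.0016,"dz":0,"yaw":0},{"dx":0,"dy":-0.0017,"dz":0,"yaw":0},{"dx":0,"dy":0,"dz":0,"yaw":0}]'
```

```text
time_s: 13.25
ee_pos: [558.9, -30.7, 163.4]
ee_rot: [-180.0, 0.0, 95.5]
force: [-0.3, -0.0, -6.1]
gripper_width: 27.8
gripper_force: 50.0
```

```bash
python3 -m crank '[{"dx":0,"dy":0,"dz":0.0008,"yaw":0},{"dx":0,"dy":0,"dz":0,"yaw":0},{"dx":0,"dy":0,"dz":0,"yaw":0}]'
```

```text
time_s: 13.62
ee_pos: [558.9, -30.6, 163.6]
ee_rot: [-180.0, 0.0, 95.5]
force: [1.0, -1.5, -12.0]
gripper_width: 27.6
gripper_force: 50.0
```

```bash
python3 -m crank '[{"dx":-0.001,"dy":-0.0001,"dz":0,"yaw":0},{"dx":-0.0005,"dy":0.0015,"dz":0,"yaw":0},{"dx":-0.0005,"dy":0.0016,"dz":0,"yaw":0},{"dx":-0.0018,"dy":-0.0009,"dz":0,"yaw":0},{"dx":0.0009,"dy":-0.0014,"dz":0,"yaw":0},{"dx":0.001,"dy":-0.0013,"dz":0,"yaw":0},{"dx":-0.0007,"dy":-0.0007,"dz":0,"yaw":0},{"dx":-0.0013,"dy":0.001,"dz":0,"yaw":0},{"dx":-0.0014,"dy":0.0009,"dz":0,"yaw":0}]'
```

```text
time_s: 14.75
ee_pos: [557.4, -30.2, 163.9]
ee_rot: [179.6, 0.1, 95.5]
force: [9.0, -1.7, -22.2]
gripper_width: 27.5
gripper_force: 50.0
```

```bash
python3 -m crank '[{"dx":0,"dy":0,"dz":-0.001,"yaw":0},{"dx":0,"dy":0,"dz":0,"yaw":0},{"dx":0,"dy":0,"dz":0,"yaw":0}]'
```

```text
time_s: 15.12
ee_pos: [556.5, -30.0, 163.7]
ee_rot: [179.8, 0.0, 95.5]
force: [6.0, -1.3, -17.2]
gripper_width: 27.7
gripper_force: 50.0
```

```bash
python3 -m crank '[{"dx":0,"dy":0,"dz":-0.004,"yaw":0},{"dx":0.008,"dy":-0.0027,"dz":0,"yaw":0},{"dx":0.0085,"dy":0,"dz":0,"yaw":0},{"dx":0,"dy":0,"dz":0,"yaw":0},{"dx":0,"dy":0,"dz":0,"yaw":0}]' | egrep 'pos|^force'
for i in 1; do :; done
python3 -m crank '[{"dx":0.0012,"dy":0.0001,"dz":0,"yaw":0},{"dx":0,"dy":0,"dz":0,"yaw":0}]'| egrep 'pos|^force'
python3 -m crank '[{"dx":0.0012,"dy":0.0001,"dz":0,"yaw":0},{"dx":0,"dy":0,"dz":0,"yaw":0}]'| egrep 'pos|^force'
python3 -m crank '[{"dx":0.0012,"dy":0.0001,"dz":0,"yaw":0},{"dx":0,"dy":0,"dz":0,"yaw":0}]'| egrep 'pos|^force'
python3 -m crank '[{"dx":0.0012,"dy":0.0001,"dz":0,"yaw":0},{"dx":0,"dy":0,"dz":0,"yaw":0}]'| egrep 'pos|^force'
```

```text
ee_pos: [567.8, -32.1, 160.2]
force: [0.5, 0.2, -6.3]
ee_pos: [568.9, -32.1, 160.2]
force: [0.5, 0.2, -5.3]
ee_pos: [570.0, -32.0, 160.2]
force: [0.2, 0.0, -5.6]
ee_pos: [571.0, -31.9, 160.2]
force: [0.1, 0.2, -4.9]
ee_pos: [571.9, -31.8, 160.2]
force: [-0.5, -0.6, -5.5]
```

```bash
python3 -m crank '[{"dx":0.001,"dy":0.0001,"dz":0,"yaw":0},{"dx":0,"dy":0,"dz":0,"yaw":0}]'| egrep 'pos|^force'
python3 -m crank '[{"dx":0.001,"dy":0.0001,"dz":0,"yaw":0},{"dx":0,"dy":0,"dz":0,"yaw":0}]'| egrep 'pos|^force'
```

```text
ee_pos: [572.2, -31.8, 160.1]
force: [-1.7, -0.6, -3.6]
ee_pos: [572.4, -31.8, 160.0]
force: [-3.9, -1.0, -3.5]
```

```bash
python3 -m crank '[{"dx":-0.0167,"dy":-0.0018,"dz":0,"yaw":0},{"dx":-0.002,"dy":0.02,"dz":0,"yaw":0},{"dx":-0.002,"dy":0.03,"dz":0,"yaw":0},{"dx":-0.002,"dy":0.01,"dz":0,"yaw":0},{"dx":0,"dy":0,"dz":0,"yaw":0},{"dx":0,"dy":0,"dz":0,"yaw":0}]' | egrep 'pos|^force'
python3 -m crank '[{"dx":-0.0001,"dy":0.0012,"dz":0,"yaw":0},{"dx":0,"dy":0,"dz":0,"yaw":0}]'| egrep 'pos|^force'
python3 -m crank '[{"dx":-0.0001,"dy":0.0012,"dz":0,"yaw":0},{"dx":0,"dy":0,"dz":0,"yaw":0}]'| egrep 'pos|^force'
python3 -m crank '[{"dx":-0.0001,"dy":0.0012,"dz":0,"yaw":0},{"dx":0,"dy":0,"dz":0,"yaw":0}]'| egrep 'pos|^force'
```

```text
ee_pos: [555.5, 14.5, 160.3]
force: [-0.3, -0.1, -5.4]
ee_pos: [555.3, 15.5, 160.2]
force: [-0.7, 0.4, -5.2]
ee_pos: [555.1, 16.8, 160.2]
force: [0.3, 0.3, -5.4]
ee_pos: [555.0, 17.8, 160.2]
force: [0.4, -0.3, -5.9]
```

```bash
python3 -m crank '[{"dx":-0.0001,"dy":0.001,"dz":0,"yaw":0},{"dx":0,"dy":0,"dz":0,"yaw":0}]'| egrep 'pos|^force'
python3 -m crank '[{"dx":-0.0001,"dy":0.001,"dz":0,"yaw":0},{"dx":0,"dy":0,"dz":0,"yaw":0}]'| egrep 'pos|^force'
python3 -m crank '[{"dx":-0.0001,"dy":0.001,"dz":0,"yaw":0},{"dx":0,"dy":0,"dz":0,"yaw":0}]'| egrep 'pos|^force|tor'
```

```text
ee_pos: [554.9, 18.6, 160.2]
force: [0.3, 0.1, -5.2]
ee_pos: [554.9, 19.4, 160.2]
force: [-0.3, 0.2, -6.3]
ee_pos: [554.9, 19.8, 160.3]
force: [0.2, -0.4, -5.5]
```

```bash
python3 -m crank '[{"dx":-0.0001,"dy":0.001,"dz":0,"yaw":0},{"dx":0,"dy":0,"dz":0,"yaw":0}]'| egrep 'pos|^force'
python3 -m crank '[{"dx":-0.0001,"dy":0.001,"dz":0,"yaw":0},{"dx":0,"dy":0,"dz":0,"yaw":0}]'| egrep 'pos|^force'; python3 -c "
from workcell import telemetry as t;s=t.state();print(s['torque'],s['ee_rot'],s['time_s'])"
```

```text
ee_pos: [554.8, 20.2, 160.3]
force: [0.1, -3.7, -5.0]
ee_pos: [554.8, 20.5, 160.3]
force: [0.4, -5.5, -5.5]
[-1.83585662 -0.3786223   0.27186139] [1.79983520e+02 1.65042638e-01 9.55830813e+01] 20.0
```

```bash
python3 -m crank '[{"dx":0.0031,"dy":-0.02,"dz":0,"yaw":0},{"dx":0.0031,"dy":-0.045,"dz":0,"yaw":0},{"dx":0.0031,"dy":-0.045,"dz":0,"yaw":0},{"dx":0.0031,"dy":-0.017,"dz":0,"yaw":0},{"dx":0,"dy":0,"dz":0,"yaw":0},{"dx":0,"dy":0,"dz":0,"yaw":0}]' | egrep 'pos|^force'
python3 -m crank '[{"dx":0.0001,"dy":-0.0012,"dz":0,"yaw":0},{"dx":0,"dy":0,"dz":0,"yaw":0}]'| egrep 'pos|^force'
python3 -m crank '[{"dx":0.0001,"dy":-0.0012,"dz":0,"yaw":0},{"dx":0,"dy":0,"dz":0,"yaw":0}]'| egrep 'pos|^force'
python3 -m crank '[{"dx":0.0001,"dy":-0.0012,"dz":0,"yaw":0},{"dx":0,"dy":0,"dz":0,"yaw":0}]'| egrep 'pos|^force'
python3 -m crank '[{"dx":0.0001,"dy":-0.0012,"dz":0,"yaw":0},{"dx":0,"dy":0,"dz":0,"yaw":0}]'| egrep 'pos|^force'
```

```text
ee_pos: [564.4, -78.8, 160.1]
force: [-0.6, 0.6, -5.6]
ee_pos: [564.6, -80.1, 160.3]
force: [-0.8, -0.2, -5.3]
ee_pos: [564.7, -81.7, 160.2]
force: [0.4, 0.7, -5.4]
ee_pos: [564.8, -82.8, 160.2]
force: [0.5, 0.3, -4.9]
ee_pos: [564.9, -83.8, 160.2]
force: [0.0, 0.1, -4.8]
```

```bash
python3 -m crank '[{"dx":0.0001,"dy":-0.001,"dz":0,"yaw":0},{"dx":0,"dy":0,"dz":0,"yaw":0}]'| egrep 'pos|^force'
python3 -m crank '[{"dx":0.0001,"dy":-0.001,"dz":0,"yaw":0},{"dx":0,"dy":0,"dz":0,"yaw":0}]'| egrep 'pos|^force'; 
python3 -m crank '[{"dx":0.0001,"dy":-0.001,"dz":0,"yaw":0},{"dx":0,"dy":0,"dz":0,"yaw":0}]'| egrep 'pos|^force'; 
python3 -c "
from workcell import telemetry as t;s=t.state();print(s['torque'],s['ee_rot'],s['time_s'])"
```

```text
ee_pos: [564.9, -84.1, 160.3]
force: [0.4, 1.7, -4.3]
ee_pos: [565.0, -84.4, 160.3]
force: [0.2, 4.0, -3.3]
ee_pos: [565.0, -84.8, 160.3]
force: [-0.9, 5.5, -3.2]
[ 1.92085819 -0.08282101  0.05895662] [-1.79999882e+02 -1.67806919e-01  9.54796939e+01] 22.5
```

```bash
g(){ egrep 'pos|^force' | tr '\n' ' '; echo; }
python3 -m crank '[{"dx":-0.0005,"dy":0.025,"dz":0,"yaw":0},{"dx":-0.0005,"dy":0.0273,"dz":0,"yaw":0},{"dx":-0.0005,"dy":0.015,"dz":0.003,"yaw":0},{"dx":0,"dy":0,"dz":0,"yaw":0},{"dx":0,"dy":0,"dz":0.0021,"yaw":0},{"dx":0,"dy":0,"dz":0,"yaw":0}]'|g
python3 -m crank '[{"dx":-0.0002,"dy":0.0015,"dz":-0.0021,"yaw":0},{"dx":0,"dy":0,"dz":0.0021,"yaw":0},{"dx":0,"dy":0,"dz":0,"yaw":0}]'|g
python3 -m crank '[{"dx":-0.0008,"dy":0.0014,"dz":-0.0021,"yaw":0},{"dx":0,"dy":0,"dz":0.0021,"yaw":0},{"dx":0,"dy":0,"dz":0,"yaw":0}]'|g
python3 -m crank '[{"dx":-0.0011,"dy":0.0011,"dz":-0.0021,"yaw":0},{"dx":0,"dy":0,"dz":0.0021,"yaw":0},{"dx":0,"dy":0,"dz":0,"yaw":0}]'|g
python3 -m crank '[{"dx":-0.0014,"dy":0.0008,"dz":-0.0021,"yaw":0},{"dx":0,"dy":0,"dz":0.0021,"yaw":0},{"dx":0,"dy":0,"dz":0,"yaw":0}]'|g
python3 -m crank '[{"dx":-0.0015,"dy":0.0002,"dz":-0.0021,"yaw":0},{"dx":0,"dy":0,"dz":0.0021,"yaw":0},{"dx":0,"dy":0,"dz":0,"yaw":0}]'|g
```

```text
ee_pos: [564.0, -32.7, 163.6] force: [2.0, 0.3, -10.2] 
ee_pos: [563.4, -31.4, 163.7] force: [0.1, -0.9, -11.8] 
ee_pos: [563.0, -29.6, 164.8] force: [-1.2, 1.3, -4.8] 
ee_pos: [562.6, -29.1, 164.6] force: [0.6, -0.0, -6.3] 
ee_pos: [560.6, -28.3, 163.7] force: [-0.0, -0.7, -9.3] 
ee_pos: [559.7, -28.2, 163.7] force: [0.9, 0.9, -11.0]
```

```bash
g(){ egrep 'pos|^force' | tr '\n' ' '; echo; }
python3 -m crank '[{"dx":0.0036,"dy":-0.0016,"dz":-0.0021,"yaw":0},{"dx":0,"dy":0,"dz":0,"yaw":0},{"dx":0,"dy":0,"dz":0.0021,"yaw":0},{"dx":0,"dy":0,"dz":0,"yaw":0}]'|g
python3 -m crank '[{"dx":0,"dy":0,"dz":0.001,"yaw":0},{"dx":0,"dy":0,"dz":0,"yaw":0},{"dx":0,"dy":0,"dz":0,"yaw":0}]'|g
```

```text
ee_pos: [562.8, -29.5, 164.7] force: [-0.8, 1.2, -4.3] 
ee_pos: [562.8, -29.5, 165.2] force: [0.4, 0.1, -4.8]
```

Rod is in the hole. Raise further.

```bash
g(){ egrep 'time|pos|^force' | tr '\n' ' '; echo; }
python3 -m crank '[{"dx":0,"dy":0,"dz":0.002,"yaw":0},{"dx":0,"dy":0,"dz":0.002,"yaw":0},{"dx":0,"dy":0,"dz":0,"yaw":0}]'|g
python3 -m crank '[{"dx":0,"dy":0,"dz":0.002,"yaw":0},{"dx":0,"dy":0,"dz":0.001,"yaw":0},{"dx":0,"dy":0,"dz":0,"yaw":0},{"dx":0,"dy":0,"dz":0,"yaw":0}]'|g
```

```text
time_s: 26.38 ee_pos: [562.8, -29.5, 168.5] force: [-0.7, 0.5, -4.6] 
time_s: 26.88 ee_pos: [562.8, -29.5, 170.8] force: [0.5, 0.1, -5.0]
```

```bash
g(){ egrep 'time|pos|^force' | tr '\n' ' '; echo; }
python3 -m crank '[{"dx":0,"dy":0,"dz":0.0015,"yaw":0},{"dx":0,"dy":0,"dz":0.0015,"yaw":0},{"dx":0,"dy":0,"dz":0.001,"yaw":0},{"dx":0,"dy":0,"dz":0,"yaw":0}]'|g
python3 -m crank '[{"dx":0,"dy":0,"dz":0.001,"yaw":0},{"dx":0,"dy":0,"dz":0,"yaw":0}]'|g
```

```text
time_s: 27.38 ee_pos: [562.8, -29.5, 173.5] force: [0.1, 0.3, -9.1] 
time_s: 27.62 ee_pos: [562.6, -29.4, 173.9] force: [0.4, 0.3, -13.8]
```

```bash
g(){ egrep 'time|pos|^force' | tr '\n' ' '; echo; }
python3 -m crank '[{"dx":0,"dy":0,"dz":0.001,"yaw":0},{"dx":0,"dy":0,"dz":0,"yaw":0},{"dx":0,"dy":0,"dz":0,"yaw":0}]'|g
```

```text
time_s: 28.0 ee_pos: [562.4, -29.5, 175.1] force: [1.4, -0.4, -14.8]
```

```bash
g(){ egrep 'time|pos|^force' | tr '\n' ' '; echo; }
python3 -m crank '[{"dx":0,"dy":0,"dz":0.001,"yaw":0},{"dx":0,"dy":0,"dz":0.001,"yaw":0},{"dx":0,"dy":0,"dz":0.001,"yaw":0},{"dx":0,"dy":0,"dz":0,"yaw":0}]'|g
```

```text
time_s: 28.5 ee_pos: [562.5, -29.5, 178.2] force: [-0.6, 0.3, -13.0]
```

```bash
g(){ egrep 'time|pos|^force' | tr '\n' ' '; echo; }
python3 -m crank '[{"dx":0,"dy":0,"dz":0.0015,"yaw":0},{"dx":0,"dy":0,"dz":0.0015,"yaw":0},{"dx":0,"dy":0,"dz":0.0015,"yaw":0},{"dx":0,"dy":0,"dz":0,"yaw":0}]'|g
python3 -m crank '[{"dx":0,"dy":0,"dz":0.0015,"yaw":0},{"dx":0,"dy":0,"dz":0.0015,"yaw":0},{"dx":0,"dy":0,"dz":0,"yaw":0}]'|g
```

```text
time_s: 29.0 ee_pos: [562.7, -29.5, 181.8] force: [-0.2, 0.4, -12.1] 
time_s: 29.38 ee_pos: [563.0, -29.3, 185.0] force: [-1.5, 0.9, -7.1]
```

```bash
g(){ egrep 'time|pos|^force' | tr '\n' ' '; echo; }
python3 -m crank '[{"dx":0,"dy":0,"dz":0.0015,"yaw":0},{"dx":0,"dy":0,"dz":0.0015,"yaw":0},{"dx":0,"dy":0,"dz":0,"yaw":0}]'|g
python3 -m crank '[{"dx":0,"dy":0,"dz":0.0015,"yaw":0},{"dx":0,"dy":0,"dz":0.0015,"yaw":0},{"dx":0,"dy":0,"dz":0,"yaw":0}]'|g
```

```text
time_s: 29.75 ee_pos: [562.9, -29.5, 186.3] force: [-0.1, 0.9, -10.9] 
time_s: 30.12 ee_pos: [562.7, -29.6, 189.3] force: [-1.7, 1.3, -7.7]
```

```bash
g(){ egrep 'time|pos|^force' | tr '\n' ' '; echo; }
python3 -m crank '[{"dx":0,"dy":0,"dz":0.0015,"yaw":0},{"dx":0,"dy":0,"dz":0,"yaw":0},{"dx":0,"dy":0,"dz":0,"yaw":0}]'|g
python3 -m crank '[{"dx":0,"dy":0,"dz":-0.003,"yaw":0},{"dx":0,"dy":0,"dz":-0.008,"yaw":0},{"dx":0,"dy":0,"dz":-0.01,"yaw":0},{"dx":0,"dy":0,"dz":-0.01,"yaw":0},{"dx":0,"dy":0,"dz":-0.01,"yaw":0},{"dx":0,"dy":0,"dz":-0.001,"yaw":0},{"dx":0,"dy":0,"dz":0,"yaw":0}]'|g
```

```text
time_s: 30.5 ee_pos: [562.8, -29.6, 190.3] force: [-1.8, 0.7, -7.0] 
time_s: 31.38 ee_pos: [563.4, -29.7, 156.4] force: [0.8, 0.3, -4.9]
```

```bash
g(){ egrep 'time|pos|^force|rot' | tr '\n' ' '; echo; }
python3 -m crank '[{"dx":-0.015,"dy":-0.0015,"dz":0,"yaw":0},{"dx":-0.03,"dy":-0.003,"dz":0,"yaw":0},{"dx":-0.04,"dy":-0.004,"dz":0,"yaw":0},{"dx":-0.04,"dy":-0.004,"dz":0,"yaw":0},{"dx":-0.015,"dy":-0.02,"dz":0,"yaw":0},{"dx":-0.01,"dy":-0.025,"dz":0,"yaw":0},{"dx":0,"dy":-0.01,"dz":0,"yaw":0},{"dx":0,"dy":0,"dz":0,"yaw":0},{"dx":0,"dy":0,"dz":-0.004,"yaw":0},{"dx":0,"dy":0,"dz":0,"yaw":0}]'|g
python3 -m crank '[{"dx":0,"dy":0,"dz":-0.001,"yaw":0},{"dx":0,"dy":0,"dz":0,"yaw":0},{"dx":0,"dy":0,"dz":0,"yaw":0}]'|g
python3 -m crank '[{"dx":0,"dy":0,"dz":-0.001,"yaw":0},{"dx":0,"dy":0,"dz":0,"yaw":0},{"dx":0,"dy":0,"dz":0,"yaw":0}]'|g
```

```text
time_s: 32.62 ee_pos: [442.7, -83.0, 152.7] ee_rot: [-180.0, -0.0, 95.6] force: [0.1, -0.0, -4.9] 
time_s: 33.0 ee_pos: [442.9, -83.4, 152.3] ee_rot: [180.0, -0.0, 95.5] force: [-0.2, 0.4, -5.7] 
time_s: 33.38 ee_pos: [442.7, -83.5, 151.5] ee_rot: [-180.0, -0.0, 95.5] force: [-0.0, 0.1, -5.7]
```

```bash
g(){ egrep 'time|pos|^force|rot' | tr '\n' ' '; echo; }
python3 -m crank '[{"dx":0,"dy":0,"dz":-0.0008,"yaw":0},{"dx":0,"dy":0,"dz":0,"yaw":0},{"dx":0,"dy":0,"dz":0,"yaw":0}]'|g
python3 - <<'E'
from m import *
s=grab("scene","pics/scene4.png")
x=np.hstack([cv2.resize(s[120:220,170:270],(400,400),interpolation=cv2.INTER_CUBIC),cv2.resize(s[170:230,215:275],(400,400),interpolation=cv2.INTER_CUBIC)])
cv2.imwrite("pics/v4.png",cv2.cvtColor(cv2.convertScaleAbs(x,alpha=1.6),cv2.COLOR_RGB2BGR))
E
```

```text
time_s: 33.75 ee_pos: [442.8, -83.5, 151.4] ee_rot: [180.0, 0.0, 95.5] force: [-1.6, 1.0, 4.0]
```

View pics/v4.png

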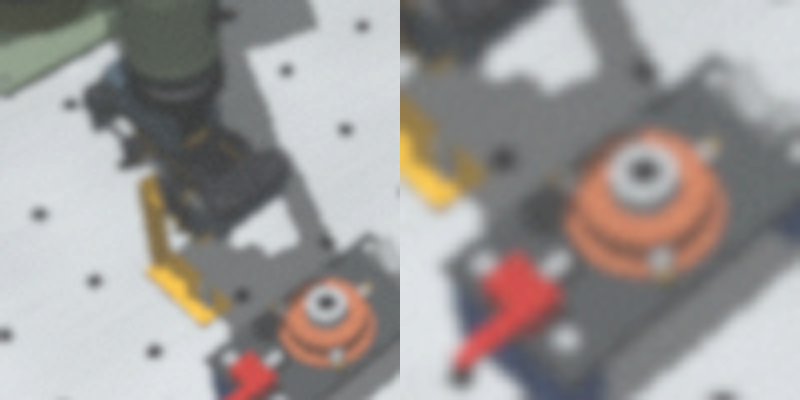

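```bash
g(){ egrep 'time|pos|^force|width' | tr '\n' ' '; echo; }
python3 -m crank '[{"dx":0,"dy":0,"dz":0.0003,"yaw":0},{"dx":0,"dy":0,"dz":0,"yaw":0},{"dx":0,"dy":0,"dz":0,"yaw":0},{"dx":0,"dy":0,"dz":0,"yaw":0}]' 0.55|g
python3 -m crank '[{"dx":0,"dy":0,"dz":0.01,"yaw":0},{"dx":0,"dy":0,"dz":0.03,"yaw":0},{"dx":0,"dy":0,"dz":0.04,"yaw":0},{"dx":0,"dy":0,"dz":0.02,"yaw":0},{"dx":0,"dy":0,"dz":0,"yaw":0}]'|g
python3 - <<'E'
from m import *
grab("scene","pics/scene5.png")
S=hsv("pics/scene5.png")
yl=((S[...,0]>15)&(S[...,0]<35)&(S[...,1]>100)).astype(np.uint8)
c=blob(S,yl,(190,140,260,210));print(cv2.boundingRect(c))
for H,n in((S,"scene"),):
    cu=((H[...,0]>4)&(H[...,0]<17)&(H[...,1]>90)).astype(np.uint8);roi=(235,180,275,215)
    c=blob(H,cu,roi);m=np.zeros(H.shape[:2],np.uint8);cv2.drawContours(m,[cv2.convexHull(c)],-1,1,-1);m&=(1-cu);m=cv2.morphologyEx(m,cv2.MORPH_OPEN,np.ones((3,3),np.uint8))
    e=cv2.fitEllipse(cv2.convexHull(blob(H,m,roi)));print(e,onz(n,*e[0],102),onz(n,*e[0],88))
E
```

```text
time_s: 34.3 ee_pos: [442.9, -83.5, 151.0] force: [0.1, 0.5, 0.1] gripper_width: 50.4 
time_s: 34.92 ee_pos: [443.7, -83.7, 232.6] force: [0.0, 1.0, 0.2] gripper_width: 50.3 
(206, 165, 21, 36)
((251.47454833984375, 196.66058349609375), (9.617530822753906, 12.156338691711426), 71.42253112792969) [564.74154393 -33.05921061 102.        ] [557.1547034 -27.5735481  88.       ]
```

```bash
g(){ egrep 'time|pos|^force|width' | tr '\n' ' '; echo; }
python3 -m crank '[{"dx":0.0366,"dy":0.016,"dz":0,"yaw":0},{"dx":0.0366,"dy":0.016,"dz":0,"yaw":0},{"dx":0.0366,"dy":0.016,"dz":0,"yaw":0},{"dx":0.0366,"dy":0.016,"dz":0,"yaw":0},{"dx":0,"dy":0,"dz":-0.04,"yaw":0},{"dx":0,"dy":0,"dz":-0.05,"yaw":0},{"dx":0,"dy":0,"dz":-0.04,"yaw":0},{"dx":0,"dy":0,"dz":-0.01,"yaw":0},{"dx":0,"dy":0,"dz":0,"yaw":0}]' 0.65|g
python3 - <<'E'
from m import *
s=grab("scene","pics/scene6.png")
cv2.imwrite("pics/v6.png",cv2.cvtColor(cv2.convertScaleAbs(np.hstack([cv2.resize(s[160:230,205:275],(400,400),interpolation=cv2.INTER_CUBIC),cv2.resize(s[100:240,160:300],(400,400))]),alpha=1.6),cv2.COLOR_RGB2BGR))
E
```

```text
time_s: 36.1 ee_pos: [559.9, -32.3, 118.8] force: [0.1, -0.2, -0.7] gripper_width: 59.4
```

View pics/v6.png

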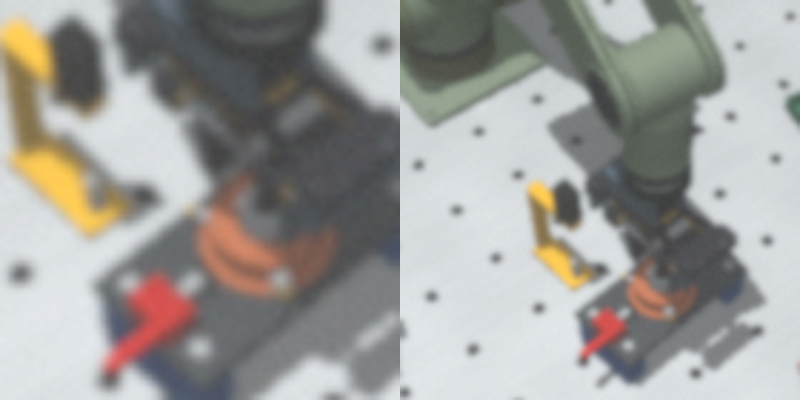

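```bash
g(){ egrep 'time|pos|^force|width|gripper_force' | tr '\n' ' '; echo; }
python3 -m crank '[{"dx":0,"dy":0,"dz":-0.012,"yaw":0},{"dx":0,"dy":0,"dz":-0.01,"yaw":0},{"dx":0,"dy":0,"dz":-0.0044,"yaw":0},{"dx":0,"dy":0,"dz":0,"yaw":0}]'|g
python3 -m crank '[{"dx":0,"dy":0,"dz":0,"yaw":0},{"dx":0,"dy":0,"dz":0,"yaw":0},{"dx":0,"dy":0,"dz":0,"yaw":0},{"dx":0,"dy":0,"dz":0,"yaw":0}]' 0.3 35|g
```

```text
time_s: 36.65 ee_pos: [559.8, -32.3, 97.7] force: [0.2, 0.8, -0.4] gripper_width: 59.4 gripper_force: 0.0 
time_s: 37.15 ee_pos: [560.1, -32.3, 98.1] force: [0.6, -0.3, 0.8] gripper_width: 34.6 gripper_force: 35.0
```

```bash
g(){ egrep 'time|pos|^force|width|gripper_force' | tr '\n' ' '; echo; }
python3 -m crank '[{"dx":0,"dy":0,"dz":0.01,"yaw":0},{"dx":0,"dy":0,"dz":0.03,"yaw":0},{"dx":0,"dy":0,"dz":0.05,"yaw":0},{"dx":0,"dy":0,"dz":0.04,"yaw":0},{"dx":0,"dy":0,"dz":0,"yaw":0},{"dx":0,"dy":0,"dz":0,"yaw":0}]'|g
python3 - <<'E'
from m import *
s=grab("scene","pics/scene7.png")
cv2.imwrite("pics/v7.png",cv2.cvtColor(cv2.convertScaleAbs(np.hstack([cv2.resize(s[150:220,205:275],(400,400),interpolation=cv2.INTER_CUBIC),cv2.resize(s[110:190,280:360],(400,400),interpolation=cv2.INTER_CUBIC)]),alpha=1.6),cv2.COLOR_RGB2BGR))
E
```

```text
time_s: 37.9 ee_pos: [558.9, -32.2, 200.7] force: [-0.3, -0.5, -2.5] gripper_width: 35.1 gripper_force: 35.0
```

View pics/v7.png

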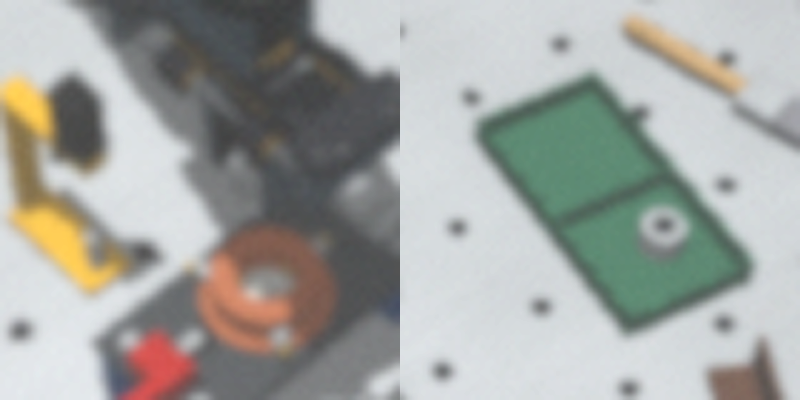

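```bash
python3 - <<'E'
from m import *
P=[onz("scene",*p,26) for p in((297,136),(319,126),(333,146),(312,155))];print(np.round(P,1),np.mean(P,0))
print(proj("top",(452,365,3)),proj("scene",(452,365,26)))
s=telemetry.state();print(s["ee_pos"],s["time_s"])
E
```

```text
[[402.1 321.9  26. ]
 [416.5 429.2  26. ]
 [530.7 399.8  26. ]
 [513.6 303.2  26. ]] [465.71504564 363.51651904  26.        ]
[157.47938725 227.20124394] [313.19283261 138.35019496]
[558.73890435 -32.25979827 200.24452168] 37.95
```

```bash
g(){ egrep 'time|pos|^force|width|gripper_force' | tr '\n' ' '; echo; }
python3 -m crank '[{"dx":-0.0129,"dy":0.03,"dz":0,"yaw":0},{"dx":-0.0129,"dy":0.0555,"dz":0,"yaw":0},{"dx":-0.0129,"dy":0.0555,"dz":0,"yaw":0},{"dx":-0.0129,"dy":0.0555,"dz":0,"yaw":0},{"dx":-0.0129,"dy":0.0555,"dz":0,"yaw":0},{"dx":-0.0129,"dy":0.0555,"dz":0,"yaw":0},{"dx":-0.0129,"dy":0.0555,"dz":0,"yaw":0},{"dx":-0.0129,"dy":0.0555,"dz":0,"yaw":0},{"dx":-0.0129,"dy":0.0555,"dz":0,"yaw":0},{"dx":-0.0129,"dy":0.0225,"dz":0,"yaw":0}]'|g
python3 -m crank '[{"dx":0,"dy":0,"dz":0,"yaw":0},{"dx":0,"dy":0,"dz":-0.04,"yaw":0},{"dx":0,"dy":0,"dz":-0.05,"yaw":0},{"dx":0,"dy":0,"dz":-0.05,"yaw":0},{"dx":0,"dy":0,"dz":-0.04,"yaw":0},{"dx":0,"dy":0,"dz":-0.02,"yaw":0},{"dx":0,"dy":0,"dz":0,"yaw":0},{"dx":0,"dy":0,"dz":0,"yaw":0}]'|g
```

```text
time_s: 39.2 ee_pos: [455.4, 366.4, 199.9] force: [0.8, -0.5, -1.8] gripper_width: 34.7 gripper_force: 35.0 
time_s: 40.2 ee_pos: [457.8, 365.2, 43.3] force: [-0.8, 0.4, -1.3] gripper_width: 34.7 gripper_force: 35.0
```

```bash
g(){ egrep 'time|pos|^force' | tr '\n' ' '; echo; }
python3 -m crank '[{"dx":0,"dy":0,"dz":-0.007,"yaw":0},{"dx":0,"dy":0,"dz":-0.007,"yaw":0},{"dx":0,"dy":0,"dz":-0.005,"yaw":0},{"dx":0,"dy":0,"dz":-0.001,"yaw":0},{"dx":0,"dy":0,"dz":0,"yaw":0}]'|g
python3 -m crank '[{"dx":0,"dy":0,"dz":-0.0015,"yaw":0},{"dx":0,"dy":0,"dz":0,"yaw":0},{"dx":0,"dy":0,"dz":0,"yaw":0}]'|g
python3 -m crank '[{"dx":0,"dy":0,"dz":-0.0015,"yaw":0},{"dx":0,"dy":0,"dz":0,"yaw":0},{"dx":0,"dy":0,"dz":0,"yaw":0}]'|g
```

```text
time_s: 40.83 ee_pos: [456.7, 364.9, 25.9] force: [0.8, 0.3, -2.4] 
time_s: 41.2 ee_pos: [456.8, 364.9, 24.8] force: [0.5, 0.5, -2.0] 
time_s: 41.58 ee_pos: [456.9, 365.2, 24.2] force: [-1.5, 0.9, 4.4]
```

```bash
g(){ egrep 'time|pos|^force|width' | tr '\n' ' '; echo; }
python3 -m crank '[{"dx":0,"dy":0,"dz":0.0003,"yaw":0},{"dx":0,"dy":0,"dz":0,"yaw":0},{"dx":0,"dy":0,"dz":0,"yaw":0},{"dx":0,"dy":0,"dz":0,"yaw":0}]' 0.6|g
python3 -m crank '[{"dx":0,"dy":0,"dz":0.01,"yaw":0},{"dx":0,"dy":0,"dz":0.04,"yaw":0},{"dx":0,"dy":0,"dz":0.06,"yaw":0},{"dx":0,"dy":0,"dz":0.06,"yaw":0},{"dx":-0.05,"dy":-0.05,"dz":0.04,"yaw":0},{"dx":-0.05,"dy":-0.06,"dz":0,"yaw":0},{"dx":0,"dy":-0.06,"dz":0,"yaw":0},{"dx":0,"dy":0,"dz":0,"yaw":0},{"dx":0,"dy":0,"dz":0,"yaw":0}]'|g
python3 - <<'E'
from m import *
s=grab("scene","pics/scene8.png");t=grab("top","pics/top8.png")
for n,roi in(("scene",(285,110,360,190)),("top",(120,165,200,260))):
    H=hsv(f"pics/{n}8.png");g=((H[...,0]>55)&(H[...,0]<95)&(H[...,1]>50)).astype(np.uint8)
    c=blob(H,g,roi);m=np.zeros(H.shape[:2],np.uint8);cv2.drawContours(m,[cv2.convexHull(c)],-1,1,-1)
    m=cv2.erode(m,np.ones((3,3)))&((H[...,1]<45)).astype(np.uint8)
    for d in cv2.findContours(m,cv2.RETR_EXTERNAL,cv2.CHAIN_APPROX_NONE)[0]:
        if cv2.contourArea(d)>15: print(n,cv2.contourArea(d),cv2.minAreaRect(d)[:2],onz(n,*cen(d),24).round(1))
    y=((H[...,0]>15)&(H[...,0]<35)&(H[...,1]>100)).astype(np.uint8)
    print(cv2.boundingRect(blob(H,y,(190,140,320,260) if n=="scene" else (240,190,330,280))))
R=cv2.Rodrigues(np.radians([0,0,5.6]))[0];o=np.array([442.8,-83.5,0])
for n in("scene","top"):
    P=np.array([proj(n,R@p+o) for p in[(14,18,8),(14,-18,0),(-72,-18,0),(-72,18,8),(-72,10,134),(-72,-10,134),(14,-10,134)]]);print(n,P.min(0),P.max(0))
E
```

```text
time_s: 42.08 ee_pos: [456.7, 364.8, 23.6] force: [0.2, 0.6, -0.2] gripper_width: 54.9 
time_s: 43.2 ee_pos: [378.8, 230.9, 191.3] force: [-0.7, 0.5, -0.1] gripper_width: 54.4 
scene 76.5 ((332.0, 156.0), (10.0, 10.0)) [564.8 362.9  24. ]
scene 72.5 ((314.5, 140.0), (10.0, 9.0)) [458.9 364.3  24. ]
(208, 184, 19, 17)
top 72.5 ((158.75, 198.25), (9.899494171142578, 9.192387580871582)) [561.2 362.3  24. ]
(270, 229, 11, 22)
scene [203.19306028 162.70595586] [227.41810324 202.4235024 ]
top [269.25219326 224.10862323] [280.65645673 250.89903856]
```

```bash
python3 -c "
from workcell import ticket;print(ticket.job_done())"
```

```text
the job is handed in; nothing more can be done
None
```

I handed the job in at about 43 s. The boss was pushed up onto the plungers at no more than about 18 N on the wrist sensor. It now stands upright in the tray's free compartment, the bar stands clear of the fixture, and the hand-in returned no verdict.

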